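# Seat the sample carousel on the analyser's spindle and bolt it down

### The arm

A 6-joint arm with a two-finger parallel gripper is mounted at the origin on a cart in front of the work surface, level with it; the furniture and walls round the work are solid. World frame = base frame: x ahead of the robot, y to its left, z up, the work surface at z = 0. Lengths are in m, angles in degrees, forces in N, time in s.
With the tool pointing down it reaches from about 0.35 to 0.875 m from the base axis. Payload 4.2 kg.
Tool frame: the origin (TCP) lies at the very end of the fingers, on their centre line; the grasp point (between the pads) lies 19 mm behind it (r.grip_point_offset is the distance from the TCP to the grasp point, in m); z points along the fingers, y is the line along which they close (so a half turn about z gives the same grasp; the last joint's range is limited). The gripper opens to 87 mm and grips with 3 to 60 N. Pads are 19 mm wide; open, the fingers measure 117 mm over their backs; the gripper's body (75 mm by 190 mm) begins 51 mm behind the grasp point.
Start: joints at [-56.402, 22.042, 0.453, 0, -68.411, -14.817], TCP at [0.201, -0.592, 0.223] pointing down, gripper open.
Joint ranges: [-179.83, 179.83], [-69.29, 118.12], [-61.27, 80.66], [-181.25, 117.63], [-171.15, -9.14], [-177.46, 177.46]. Speed limits (degrees/s): [159.86, 159.86, 180, 180, 180, 180].

### API

Orientations are given as a 3x3 rotation matrix whose columns are the frame's x, y, z axes.
In Python, from station import r gives the robot as it stands.
- The arm moves only by the tool move_arm, never from a script. Its argument "series" is a list of rows, each a list of 3 entries, a list of its own where there are three numbers: the turn, a rotation vector about the tool's x, y, z as a fraction of full scale, then the shift along the tool's x, y, z as a fraction of full scale, then the opening, from 0 (shut) to 1 (fully open). A call has 1 to 12 rows; each row shifts and turns the commanded pose from where the row before left it, along the tool's axes as they then stand; what a row does not reach is not made up. Full scale, the value 1, is 0.5 m for a shift and 0.1 rad for a turn. A row lasts 1/10 s, in which the tool goes at most 50 mm and 8.59 degrees, less where a joint would pass 70% of its speed; a pose out of reach is approached as far as the arm can. A call with a number of a shift or a turn outside -1 to 1 is refused whole. A call with a gripper value outside its range is refused whole. The fingers move at their own pace and stop on an object; the grip force is fixed at half the most. Time passes only in rows, so rows that do not move let the fingers close. It gives the time, the measured TCP pose, the force, the opening and the grip force at its end, in the units of the state.
- r.sense(): the state, without advancing time (a new reading comes with each control period).
- r.capture(name): name is "scene" or "top"; returns a dict with "img" (384x512x3 uint8, red, green, blue), "fx", "fy", "cx", "cy" (pixels), "origin" and "orientation" of the camera in the world. Camera axes: x right, y up, looking along -z (the intrinsics and any distortion apply to the point x, -y, -z); pixel columns grow to the right and rows downward; lengths in m; the calibration is good to about 2 mm. A picture is of the moment at which its call begins. There is no depth.
- r.finish_job(): hands the job in; it is judged then, once.
Trained networks look in the newest picture that a camera, given by its name, has taken for a name from the list of things; names that differ only in an ending like _2 or _b are one class to them, and where a whole thing is asked for, a point or a joint stands for the part that bears it (a point fixed in the world has none). Each returns a list of dicts, best first, with "score" (0 to 1); they miss things now and then, are a little off and sometimes report something else, mostly with a low value. They report only what shows in the picture. A call takes as long as a camera call.
- r.cut_out(target, camera): "pixels" (384x512 bool, what is visible of it) and "centre" ([column, row] in pixels, amid what is visible of it).
- r.pinpoint(target, camera): "centre" ([column, row] in pixels: a listed point, or the origin of a listed thing).
The state is a dict: "time_s": time; "joints": joint angles; "joint_velocities": joint speeds; "effort": joint torques, N m; "tcp_pos": TCP position; "ee_rot": TCP orientation; "wrist_force": force on the tool from outside, world axes, zero at the start; "moment": the same for the moment, N m; "gripper_width": opening from 0.0 (shut) to 1.0 (fully open); "gripper_force": force on a finger pad.
Only numpy, scipy, OpenCV 4.12 (cv2) and the standard library are available. Lean on these libraries where they do the work, as an engineer would, in place of code of your own. Each camera call takes 0.05 s, during which the arm holds its last target. There are 200 camera calls.

### The job

Pick up the sample carousel by its bridge handle and lower it gently over the spindle of the white analyser unit, turning it until the drive pin slips into its hole and it sits flat and fully home. The hub stops at a different angle each time, so feel for the pin, and never press hard. Then slide the red-knobbed bolt all the way in over the carousel's rim, let go, and leave everything else standing where it is.

Things in the scene. Friction and masses are not known exactly. Their poses are not given: they have to be found in the camera images.
- unit: Fixed white analyser unit on the worktop, housing 45 mm high. Origin on the spindle axis at worktop height, z up. The housing reaches from -120 to +65 mm along its x and +-65 mm along its y; the bolt's guide block (66 mm high) stands on its -x end, x -119 to -63 mm.
- spindle (a point): Tip of the unit's steel spindle, on its axis, 30 mm above the seat. Diameter 14 mm; the last 8 mm taper to 5 mm at the tip.
- seat (a point): On the spindle axis at the flat top of the metal hub disc (diameter 60 mm) that the carousel's underside must reach; 51 mm above the unit's origin. Spindle and drive pin stand on this hub. The stopped motor holds the hub against about 1 Nm.
- pin_range (a point): NOT the pin itself but the middle of the arc where it may be: the drive pin (diameter 8 mm, top 10 mm above the seat, slightly chamfered) stands 25 mm from the spindle axis on the unit's -x side, turned up to 0.85 rad either way about the spindle from this point. Its true angle is not reported; it can only be seen or felt. The point is at the pin's top height.
- carousel_grip (a point): Centre of the grey bridge handle of the loose carousel (0.2 kg), on its axis, 61 mm above its underside; hold it here. The bar is 14 mm wide (along the carousel's x), 68 mm long (y), 22 mm high, open below; grasp across x. The carousel is a white-rimmed disc, diameter 104 mm, rim 14 mm high, six small caps (23 mm high) on the rim's +x half. z up; -x points to the pin hole.
- carousel_bore (a point): Centre, at the carousel's underside, of the central bore (diameter 16 mm) for the spindle; the disc is 12 mm thick there.
- carousel_pinhole (a point): Centre, at the carousel's underside, of the pin hole (diameter 10 mm, through), 25 mm from the bore on the carousel's -x side. With the bore on the spindle but the hole off the pin the carousel rests on the pin, 10 mm above the seat; when the hole finds the pin it goes down to the seat. In the hole the pin has about 0.04 rad of play either way.
- bolt (a joint): Keeper bolt on the unit's -x end, a steel tongue with a red knob. Metres slid inward along the unit's +x: 0 back, 0.026 fully in, its tip then 13 mm over the carousel's rim, 2.5 mm above it. Friction about 1.5 N, stays where it is left, starts at 0 to 4 mm. It cannot pass over a carousel that is not home.
- bolt_knob (a point): Grip point in the bolt's upright red knob (moves with the bolt), 94 mm above the worktop, 13 mm below the knob's top. The knob is 16 mm along the unit's x and 12 mm along its y; pinch it across y from above. 20 mm below this point is the tongue.
- yellow_cup: Loose specimen cup with a yellow lid, 62 mm wide, 72 mm high; bystander. Origin under its centre.
- timer: Loose pale lab timer lying flat, 58 x 66 x 17 mm; bystander. Origin under its centre.
- finger_clip: Loose white and blue finger-clip oximeter, 58 x 32 x 31 mm; bystander. Origin under its centre.

How it is judged (in metres and radians):
On the way:
1. the carousel is seated fully home on spindle and pin while the bolt is still back (z of carousel_bore in the frame of unit between 0.048 and 0.053 m and horizontal distance between carousel_bore and spindle below 0.003 m and angle between carousel_bore's own z axis and vertical below 0.04 rad and value of joint bolt below 0.01 m), for 0.2 s.
At the end, for the whole second after the job is handed in: The carousel sits home on the hub (underside within 2 mm of the seat, bore within 3 mm of the spindle axis, tilt under 0.04 rad) and the bolt is in by at least 22.5 of its 26 mm (z of carousel_bore in the frame of unit between 0.048 and 0.053 m and horizontal distance between carousel_bore and spindle below 0.003 m and angle between carousel_bore's own z axis and vertical below 0.04 rad and value of joint bolt above 0.0225 m); the robot touches nothing.
It fails at once if the carousel is pressed or struck against the unit with more than 35 N (contact force between carousel and unit above 35 N).
It fails at once if a bystander is moved by more than 30 mm (distance of any of yellow_cup, timer, finger_clip from where it was at the start of the episode above 0.03 m).
It also fails if it takes over 67 s, if anything falls off the work surface, if the arm or the gripper's body presses on something with over 40 N, if the wrist force passes 120 N, or if a joint passes its speed limit or range.

## Working session

There is one attempt and no reset: what is moved stays moved. The work goes in short steps, Python scripts to look and compute and a tool call to move; the robot and the scene stay as the last step left them, time stands still between calls to the robot, and variables do not carry over. Pictures are saved under pics/ and viewed, at most 10 in all, crops included, and the job is handed in when it is done.

Besides the shell and the picture viewer there is one more tool, called after "Emit:" as a command line: name --argument value ..., lists and objects as JSON in quotes. move_arm: Moves the arm, as the interface text tells. Its arguments: {"type":"object","properties":{"series":{"type":"array"}},"required":["series"]}

```bash
mkdir -p pics; cat > h.py <<'E'
import numpy as np, cv2
from station import r
def ray(c,px):
    d=np.array([(px[0]-c['cx'])/c['fx'],-(px[1]-c['cy'])/c['fy'],-1.])
    return np.array(c['origin']),np.array(c['orientation'])@d
def atz(c,px,z):
    o,d=ray(c,px); return o+d*(z-o[2])/d[2]
def tri(c1,p1,c2,p2):
    o1,d1=ray(c1,p1);o2,d2=ray(c2,p2)
    s=np.linalg.lstsq(np.c_[d1,-d2],o2-o1,rcond=None)[0]
    a,b=o1+d1*s[0],o2+d2*s[1]; return (a+b)/2,np.linalg.norm(a-b)
def proj(c,p):
    q=np.array(c['orientation']).T@(np.array(p)-c['origin']); return np.array([c['cx']+c['fx']*q[0]/-q[2],c['cy']-c['fy']*q[1]/-q[2]])
E
python3 - <<'E'
from h import *
C={n:r.capture(n) for n in("scene","top")}
np.set_printoptions(precision=4,suppress=True)
for n,c in C.items():
    print(n,{k:v for k,v in c.items() if k!='img'})
    cv2.imwrite(f'pics/{n}0.png',c['img'][:,:,::-1])
Z=dict(unit=0,spindle=.081,seat=.051,pin_range=.061,carousel_grip=.061,carousel_bore=0,carousel_pinhole=0,bolt_knob=.094,yellow_cup=0,timer=0,finger_clip=0)
for t,z in Z.items():
    P={}
    for n,c in C.items():
        d=r.pinpoint(t,n)
        if d: P[n]=d[0]['centre']; print(t,n,round(d[0]['score'],2),np.array(P[n]),atz(c,P[n],z),len(d))
    if len(P)==2: print('   tri',*tri(C['scene'],P['scene'],C['top'],P['top']))
print(r.sense())
E
```

```text
scene {'fx': 410.3939028372107, 'fy': 410.3939028372107, 'cx': 257.88072430144024, 'cy': 191.32092497899882, 'origin': array([-0.1865,  0.6807,  0.603 ]), 'orientation': array([[-0.7024,  0.3375, -0.6266],
       [-0.7116, -0.3149,  0.6281],
       [ 0.0146,  0.8871,  0.4614]])}
top {'fx': 439.87506821095724, 'fy': 439.87506821095724, 'cx': 256.4802064343718, 'cy': 190.5050873930906, 'origin': array([ 0.4021, -0.008 ,  1.2503]), 'orientation': array([[ 0.0118,  0.9973, -0.0722],
       [-0.9999,  0.0119,  0.0004],
       [ 0.0012,  0.0721,  0.9974]])}
unit scene 0.75 [198.1 241.5] [0.5385 0.1684 0.    ] 1
unit top 0.66 [191.9 172.7] [0.5414 0.1767 0.    ] 1
   tri [0.5383 0.1733 0.0031] 0.007951902586839782
spindle scene 0.77 [198.9 214. ] [0.5356 0.1629 0.081 ] 1
spindle top 0.94 [191.2 169.1] [0.542  0.1669 0.081 ] 1
   tri [0.5397 0.1642 0.0804] 0.0071516059393481966
seat scene 0.85 [196.6 225.3] [0.5367 0.1711 0.051 ] 2
seat top 0.88 [187.3 172.6] [0.5358 0.1818 0.051 ] 2
   tri [0.5328 0.1782 0.0565] 0.007218000295144937
pin_range scene 0.93 [201.4 225.5] [0.5148 0.1723 0.061 ] 
[... 1004 characters left out ...]
 ] 1
finger_clip top 0.7 [337.8 143.6] [ 0.6305 -0.2404  0.    ] 1
   tri [ 0.6259 -0.244   0.0007] 0.011635913722175813
{'time_s': 1.2, 'joints': array([-56.4006,  22.0422,   0.4531,   0.0001, -68.413 , -14.8173]), 'joint_velocities': array([ 0.1083, -0.1001, -0.0291, -0.0155, -0.0083,  0.021 ]), 'effort': array([  0.0005, -39.0476,  18.7622,   4.2244,   0.0155,  -0.    ]), 'tcp_pos': array([ 0.2013, -0.5917,  0.2225]), 'ee_rot': array([[-0.9467, -0.322 , -0.    ],
       [-0.322 ,  0.9467,  0.    ],
       [ 0.    ,  0.    , -1.    ]]), 'wrist_force': array([-0.4392, -0.9435,  1.0317]), 'moment': array([-0.0261, -0.0186, -0.0436]), 'gripper_force': 0.0, 'gripper_width': 1.0042455815511704}
```

```bash
python3 - <<'E'
import cv2
a=cv2.imread('pics/top0.png'); s=cv2.imread('pics/scene0.png')
cv2.imwrite('pics/t_u.png',cv2.resize(a[125:265,140:360],None,fx=3.6,fy=3.6,interpolation=cv2.INTER_CUBIC))
cv2.imwrite('pics/s_u.png',cv2.resize(s[155:295,150:350],None,fx=4,fy=4,interpolation=cv2.INTER_CUBIC))
E
```

```text
(no output)
```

View pics/t_u.png

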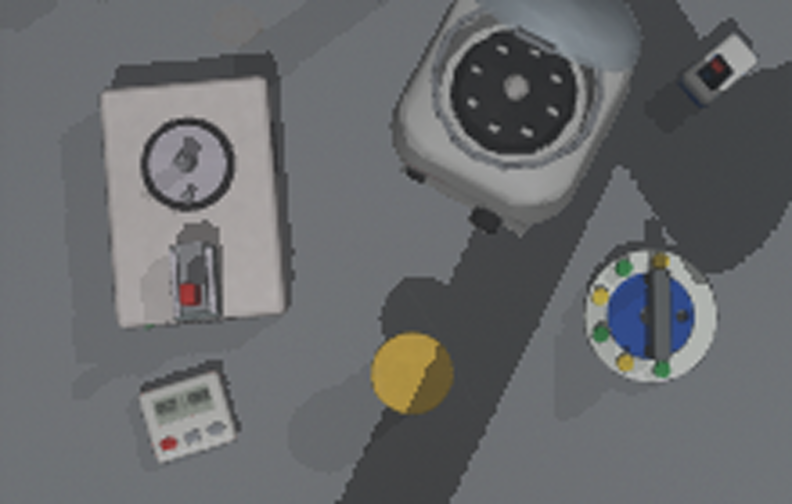

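View pics/s_u.png

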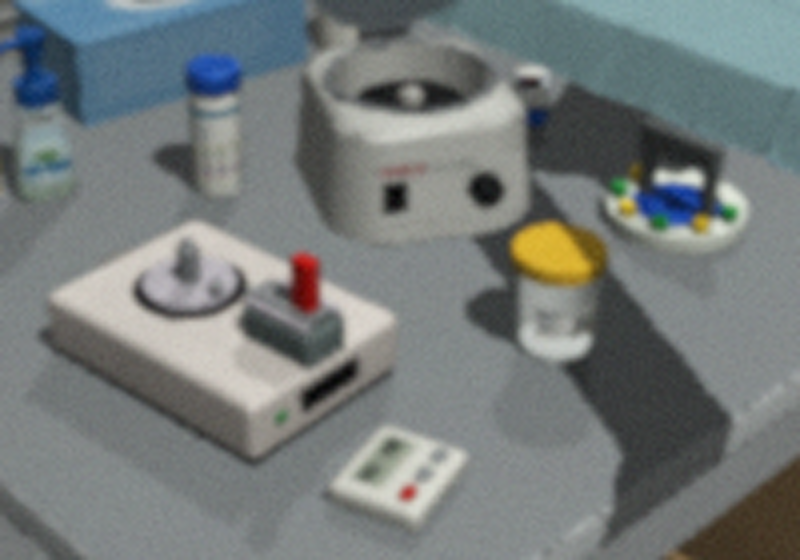

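```bash
python3 - <<'E'
from h import *
np.set_printoptions(precision=4,suppress=True)
C={}
for n in("scene","top"):
    cs=[r.capture(n) for _ in range(5)]; c=cs[0]; c['img']=np.mean([k['img'] for k in cs],0); C[n]=c
np.save('C.npy',C,allow_pickle=True)
t=C['top']
def circ(c,px0,px1,z):
    return
for n,(x0,x1,y0,y1) in dict(scene=(176,218,205,240),top=(172,212,150,192)).items():
    g=cv2.resize(C[n]['img'][y0:y1,x0:x1].astype(np.float32).mean(2),None,fx=8,fy=8,interpolation=cv2.INTER_CUBIC)
    m=(g<95 if n=='top' else g<105).astype(np.uint8)
    cs,_=cv2.findContours(m,cv2.RETR_CCOMP,cv2.CHAIN_APPROX_NONE)
    for k in sorted(cs,key=cv2.contourArea)[::-1][:4]:
        if len(k)>20:
            e=cv2.fitEllipse(k); p=np.array(e[0])/8-.5/8*7/7+[x0,y0]; print(n,cv2.contourArea(k)/64,p,np.array(e[1])/8,[atz(C[n],p,z) for z in(.045,.051)])
    cv2.imwrite(f'pics/{n}_h.png',cv2.resize(g,None,fx=1.2,fy=1.2))
# red knob
for n in C:
    I=C[n]['img']; m=(I[...,0]>1.7*I[...,1])&(I[...,0]>90)
    k,l,s,ce=cv2.connectedComponentsWithStats(m.astype(np.uint8)); print(n,[(s[i],ce[i]) for i in range(1,k) if s[i,4]>8])
for tg in('carousel_grip','bolt_knob','unit'):
    d=r.cut_out(tg,'top')
    if d: m=d[0]['pixels'].astype(np.uint8); h=max(cv2.findContours(m,0,1)[0],key=cv2.contourArea); print(tg,d[0]['score'],cv2.minEnclosingCircle(h),cv2.minAreaRect(h),m.sum())
# upscaled pictures joined
a=cv2.imread('pics/scene_h.png');b=cv2.imread('pics/top_h.png')
H=max(a.shape[0],b.shape[0]);pad=lambda q:cv2.copyMakeBorder(q,0,H-q.shape[0],0,0,0)
cv2.imwrite('pics/hub.png',np.hstack([pad(a),pad(b)])); print(a.shape,b.shape)
E
```

```text
scene 64.7421875 [197.4836 226.6042] [14.0528 26.3162] [array([0.5382, 0.1677, 0.045 ]), array([0.5304, 0.1732, 0.051 ])]
scene 48.6171875 [214.2026 236.0736] [7.0658 9.0572] [array([0.4761, 0.1642, 0.045 ]), array([0.469 , 0.1698, 0.051 ])]
scene 26.0546875 [196.3281 222.0701] [5.1582 6.6887] [array([0.5575, 0.1567, 0.045 ]), array([0.5495, 0.1623, 0.051 ])]
scene 0.5703125 [176.3656 239.5227] [0.6948 1.2321] [array([0.5267, 0.2392, 0.045 ]), array([0.519, 0.244, 0.051])]
top 521.828125 [192.1033 170.6144] [25.5996 25.9553] [array([0.5422, 0.1697, 0.045 ]), array([0.5415, 0.1688, 0.051 ])]
top 368.4375 [191.9398 170.4162] [21.4769 21.8477] [array([0.5427, 0.1701, 0.045 ]), array([0.542 , 0.1692, 0.051 ])]
top 30.1171875 [192.2186 167.878 ] [5.6515 9.1794] [array([0.5498, 0.1695, 0.045 ]), array([0.549 , 0.1686, 0.051 ])]
top 3.890625 [193.0956 177.8469] [1.9644 3.3004] [array([0.5222, 0.1665, 0.045 ]), array([0.5216, 0.1656, 0.051 ])]
scene [(array([113, 135,   9,   1,   9], dtype=int32), array([117., 135.])), (array([102, 142,  45,  21, 651], dtype=int32), array([124.1843, 152.8295
[... 240 characters left out ...]
5   ])), (array([185, 247,   4,   3,  11], dtype=int32), array([186.3636, 247.9091]))]
carousel_grip 0.89 ((320.2288818359375, 212.5528106689453), 18.831790924072266) ((320.0, 212.0), (36.0, 36.0), 90.0) 1082
bolt_knob 0.59 ((192.0, 201.42105102539062), 9.631102561950684) ((192.98773193359375, 201.36476135253906), (19.19357681274414, 7.514466762542725), 84.80557250976562) 147
unit 0.73 ((193.8274383544922, 180.6357879638672), 38.8111572265625) ((193.37132263183594, 180.28465270996094), (66.48826599121094, 47.71599197387695), 85.71085357666016) 3106
(336, 403, 3) (403, 384, 3)[ WARN:0@4.656] global loadsave.cpp:1063 imwrite_ Unsupported depth image for selected encoder is fallbacked to CV_8U.
```

View pics/hub.png

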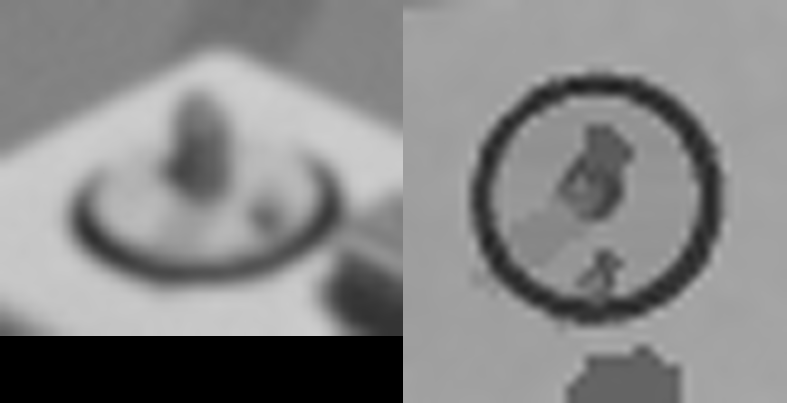

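```bash
python3 - <<'E'
from h import *
np.set_printoptions(precision=4,suppress=True)
C=np.load('C.npy',allow_pickle=True).item();t,s=C['top'],C['scene']
print('pin top',atz(t,(192.3,179.4),.061),'scene',atz(s,(203.7,225.6),.061))
print('spin scene tip',atz(s,(196.4,214.3),.081),'proj hub center, tip',[proj(s,(.542,.169,z)) for z in(.051,.081)],proj(t,(.542,.169,.081)))
for a in(-20,-10,0,10,20): 
  q=np.radians(a+180); print(a,proj(s,(.542+.025*np.cos(q),.169+.025*np.sin(q),.061)))
print('carousel',[atz(t,(320.2,212.4),z) for z in(0,.014)])
# knob
print('knob',atz(t,(191.67,206.5),.104), atz(s,(226.25,224.6),.09))
# bar + hole zoom
g=cv2.resize(t['img'][190:236,298:344],None,fx=12,fy=12,interpolation=cv2.INTER_CUBIC).clip(0,255)
cv2.imwrite('pics/car.png',g[:,:,::-1].astype(np.uint8))
E
```

```text
pin top [0.5163 0.1662 0.061 ] scene [0.5106 0.1685 0.061 ]
spin scene tip [0.5387 0.1683 0.081 ] proj hub center, tip [array([196.0028, 224.1797]), array([195.3388, 213.9047])] [190.4003 169.1036]
-20 [198.7876 225.6977]
-10 [200.4403 225.2478]
0 [201.9421 224.6621]
10 [203.2464 223.9602]
20 [204.3138 223.1654]
carousel [array([ 0.4324, -0.1901,  0.    ]), array([ 0.4321, -0.1881,  0.014 ])]
knob [0.4413 0.16   0.104 ] [0.4407 0.155  0.09  ]
```

View pics/car.png

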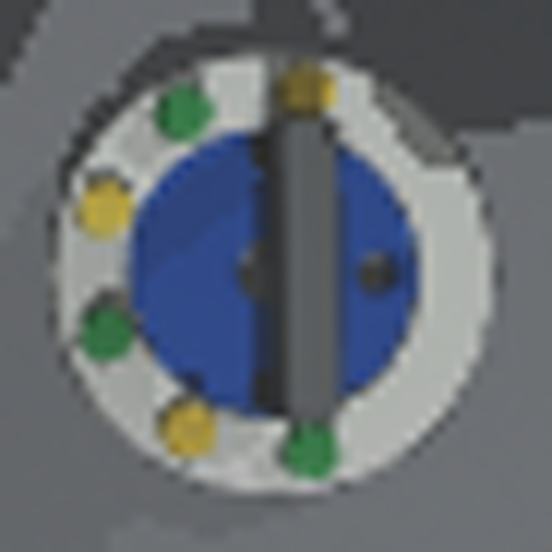

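```bash
cat >> h.py <<'E'
def need(p,yaw):
    "delta in tool axes (mm), yaw of tool y (deg)"
    s=r.sense();R=s['ee_rot'];d=R.T@(np.array(p)-s['tcp_pos']);y=np.degrees(np.arctan2(R[1,1],R[0,1]))
    print('t',round(s['time_s'],2),'tcp',s['tcp_pos']*1e3,'yaw',round(y,2),'delta mm',d*1e3,'rotz full-scale',-np.radians(yaw-y)*10,'tilt',np.degrees(np.arccos(-R[2,2])),'F',s['wrist_force'],'j6',s['joints'][5],'w',s['gripper_width'],s['gripper_force'])
E
python3 - <<'E'
from h import *
np.set_printoptions(precision=3,suppress=True)
C=np.load('C.npy',allow_pickle=True).item();t=C['top']
print(atz(t,(323.4,212.0),.072),atz(t,(320.25,212.35),.013))
need((.432,-.188,.15),91.6)
E
```

```text
[ 0.432 -0.188  0.072] [ 0.432 -0.188  0.013]
t 1.85 tcp [ 201.224 -591.712  222.579] yaw 108.78 delta mm [-348.47   307.917   72.553] rotz full-scale 2.9987835942108134 tilt 0.003398393100630038 F [-0.208 -0.454 -0.437] j6 -14.816160400769581 w 1.0062190191656264 0.0
```

Emit:
move_arm --series '[[[0,0,0],[-0.058,0.0513,0.005],1],[[0,0,0],[-0.058,0.0513,0.005],1],[[0,0,0],[-0.058,0.0513,0.005],1],[[0,0,0],[-0.058,0.0513,0.005],1],[[0,0,0],[-0.058,0.0513,0.005],1],[[0,0,0],[-0.058,0.0513,0.005],1],[[0,0,0],[-0.058,0.0513,0.005],1],[[0,0,0],[-0.058,0.0513,0.005],1],[[0,0,0],[-0.058,0.0513,0.005],1],[[0,0,0],[-0.058,0.0513,0.005],1],[[0,0,0],[-0.058,0.0513,0.005],1],[[0,0,0],[-0.058,0.0513,0.005],1]]'

```text
time_s: 3.05
tcp_pos: [0.4323, -0.1867, 0.1928]
ee_rot: [[-0.947, -0.322, 0.001], [-0.322, 0.947, -0.0], [-0.001, -0.0, -1.0]]
wrist_force: [1.2, -0.7, -0.3]
gripper_width: 1.001
gripper_force: 0.0
```

Emit:
move_arm --series '[[[0,0,1],[0,0,0.03],1],[[0,0,1],[0,0,0.03],1],[[0,0,1],[0,0,0.03],1],[[0,0,0],[0,0,0],1],[[0,0,0],[0,0,0],1]]'

```text
time_s: 3.55
tcp_pos: [0.4319, -0.1884, 0.1479]
ee_rot: [[-1.0, -0.03, 0.0], [-0.03, 1.0, -0.0], [-0.0, -0.0, -1.0]]
wrist_force: [-0.3, 0.9, 0.4]
gripper_width: 1.001
gripper_force: 0.0
```

```bash
python3 - <<'E'
from h import *
np.set_printoptions(precision=3,suppress=True)
need((.432,-.188,.042),91.6)
E
```

```text
t 3.55 tcp [ 431.875 -188.392  147.934] yaw 91.73 delta mm [ -0.121   0.432 105.933] rotz full-scale 0.022905349780569288 tilt 0.024823474831817197 F [-0.311  0.891  0.425] j6 -84.55938664186735 w 1.0012894674066906 0.0
```

Emit:
move_arm --series '[[[0,0,0],[0,0.001,0.04],1],[[0,0,0],[0,0,0.04],1],[[0,0,0],[0,0,0.04],1],[[0,0,0],[0,0,0.04],1],[[0,0,0],[0,0,0.03],1],[[0,0,0],[0,0,0.021],1],[[0,0,0],[0,0,0],1],[[0,0,0],[0,0,0],0],[[0,0,0],[0,0,0],0],[[0,0,0],[0,0,0],0],[[0,0,0],[0,0,0],0],[[0,0,0],[0,0,0],0]]'

```text
time_s: 4.75
tcp_pos: [0.4318, -0.1878, 0.0424]
ee_rot: [[-1.0, -0.028, 0.001], [-0.028, 1.0, -0.0], [-0.001, -0.0, -1.0]]
wrist_force: [-0.2, 0.4, -0.5]
gripper_width: 0.636
gripper_force: 0.0
```

Emit:
move_arm --series '[[[0,0,0],[0,0,0],0],[[0,0,0],[0,0,0],0],[[0,0,0],[0,0,0],0],[[0,0,0],[0,0,0],0]]'

```text
time_s: 5.15
tcp_pos: [0.4316, -0.1877, 0.042]
ee_rot: [[-1.0, -0.028, -0.0], [-0.028, 1.0, -0.0], [0.0, -0.0, -1.0]]
wrist_force: [-1.0, 0.8, 0.4]
gripper_width: 0.264
gripper_force: 0.0
```

```bash
python3 - <<'E'
from h import *
np.set_printoptions(precision=3,suppress=True)
need((.432,-.188,.042),91.6); print(r.sense()['joints'],r.sense()['moment'])
E
```

```text
t 5.15 tcp [ 431.616 -187.733   42.032] yaw 91.6 delta mm [-0.377 -0.278  0.032] rotz full-scale -0.0004601763752516656 tilt 0.000973253649925543 F [-0.952  0.841  0.438] j6 -84.74432541133615 w 0.26358451330973526 0.0
[ -3.659  20.282 -33.89    0.001 -35.829 -84.744] [ 0.006  0.01  -0.014]
```

Emit:
move_arm --series '[[[0,0,0],[0,0,0],1],[[0,0,0],[0,0,0],1],[[0,0,0],[0,0,-0.02],1],[[0,0,0],[0,0,-0.03],1],[[0,0,0],[0,0,-0.03],1],[[0,0,0],[0,0,-0.02],1],[[0,0,-1],[0,0,0],1],[[0,0,-1],[0,0,0],1],[[0,0,-1],[0,0,0],1],[[0,0,-1],[0,0,0],1],[[0,0,-1],[0,0,0],1],[[0,0,-1],[0,0,0],1]]'

```text
time_s: 6.35
tcp_pos: [0.4316, -0.1877, 0.0925]
ee_rot: [[-0.807, -0.591, 0.0], [-0.591, 0.807, 0.0], [-0.0, -0.0, -1.0]]
wrist_force: [-0.4, -0.3, -0.3]
gripper_width: 0.997
gripper_force: 0.0
```

Emit:
move_arm --series '[[[0,0,-1],[0,0,0],1],[[0,0,-1],[0,0,0],1],[[0,0,-1],[0,0,0],1],[[0,0,-1],[0,0,0],1],[[0,0,-1],[0,0,0],1],[[0,0,-1],[0,0,0],1],[[0,0,-1],[0,0,0],1],[[0,0,-1],[0,0,0],1],[[0,0,-1],[0,0,0],1],[[0,0,-1],[0,0,0],1],[[0,0,-1],[0,0,0],1],[[0,0,-1],[0,0,0],1]]'

```text
time_s: 7.55
tcp_pos: [0.4316, -0.1877, 0.0925]
ee_rot: [[0.258, -0.966, 0.0], [-0.966, -0.258, -0.0], [0.0, -0.0, -1.0]]
wrist_force: [-0.1, 0.2, -0.1]
gripper_width: 1.001
gripper_force: 0.0
```

Emit:
move_arm --series '[[[0,0,-1],[0,0,0],1],[[0,0,-1],[0,0,0],1],[[0,0,-1],[0,0,0],1],[[0,0,-1],[0,0,0],1],[[0,0,-1],[0,0,0],1],[[0,0,-1],[0,0,0],1],[[0,0,-1],[0,0,0],1],[[0,0,-1],[0,0,0],1],[[0,0,-1],[0,0,0],1],[[0,0,-1],[0,0,0],1],[[0,0,-1],[0,0,0],1],[[0,0,-1],[0,0,0],1]]'

```text
time_s: 8.75
tcp_pos: [0.4316, -0.1877, 0.0925]
ee_rot: [[0.994, -0.109, 0.0], [-0.109, -0.994, -0.0], [0.0, -0.0, -1.0]]
wrist_force: [-0.3, -0.1, -0.1]
gripper_width: 1.002
gripper_force: 0.0
```

```bash
python3 - <<'E'
from h import *
np.set_printoptions(precision=3,suppress=True)
need((.432,-.188,.042),-88.4)
E
```

```text
t 8.75 tcp [ 431.56  -187.745   92.475] yaw -96.28 delta mm [ 0.453  0.206 50.475] rotz full-scale -1.37612994634703 tilt 0.013770094314761956 F [-0.291 -0.074 -0.076] j6 87.37738763529701 w 1.0021262953464178 0.0
```

Emit:
move_arm --series '[[[0,0,-1],[0,0,0],1],[[0,0,-0.376],[0,0,0],1],[[0,0,0],[0.0009,0,0.03],1],[[0,0,0],[0,0,0.04],0.6],[[0,0,0],[0,0,0.031],0.3],[[0,0,0],[0,0,0],0],[[0,0,0],[0,0,0],0],[[0,0,0],[0,0,0],0],[[0,0,0],[0,0,0],0],[[0,0,0],[0,0,0],0],[[0,0,0],[0,0,0],0],[[0,0,0],[0,0,0],0]]'

```text
time_s: 9.95
tcp_pos: [0.4321, -0.1878, 0.0418]
ee_rot: [[1.0, 0.024, 0.0], [0.024, -1.0, -0.0], [0.0, 0.0, -1.0]]
wrist_force: [-0.5, 0.1, 0.5]
gripper_width: 0.264
gripper_force: 0.0
```

Emit:
move_arm --series '[[[0,0,0],[0,0,0],0],[[0,0,0],[0,0,0],0],[[0,0,0],[0,0,0],0],[[0,0,0],[0,0,0],0]]'

```text
time_s: 10.35
tcp_pos: [0.4322, -0.1879, 0.0417]
ee_rot: [[1.0, 0.024, 0.0], [0.024, -1.0, -0.0], [0.0, 0.0, -1.0]]
wrist_force: [-0.0, -1.4, 1.6]
gripper_width: 0.157
gripper_force: 30.0
```

Emit:
move_arm --series '[[[0,0,0],[0,0,-0.03],0],[[0,0,0],[0,0,-0.06],0],[[0,0,0],[0,0,-0.06],0],[[0,0,0],[0,0,-0.06],0],[[0,0,0],[0,-0.03,-0.05],0],[[0,0,0],[0,-0.07,0],0],[[0,0,0],[0,-0.08,0],0],[[0,0,0],[0,-0.08,0],0],[[0,0,0],[0,-0.08,0],0],[[0,0,0],[0,-0.08,0],0],[[0,0,0],[0,-0.08,0],0],[[0,0,0],[0,-0.08,0],0]]'

```text
time_s: 11.55
tcp_pos: [0.4238, 0.1036, 0.1708]
ee_rot: [[1.0, 0.024, -0.002], [0.024, -1.0, -0.0], [-0.002, 0.0, -1.0]]
wrist_force: [0.7, -0.1, -3.0]
gripper_width: 0.158
gripper_force: 30.0
```

Emit:
move_arm --series '[[[0,0,0],[0,-0.08,0],0],[[0,0,0],[0,-0.05,0],0],[[0,0,0.5],[0,0,0],0],[[0,0,1],[0,0,0],0],[[0,0,1],[0,0,0],0],[[0,0,1],[0,0,0],0],[[0,0,1],[0,0,0],0],[[0,0,1],[0,0,0],0],[[0,0,1],[0,0,0],0],[[0,0,1],[0,0,0],0],[[0,0,1],[0,0,0],0],[[0,0,1],[0,0,0],0]]'

```text
time_s: 12.75
tcp_pos: [0.4226, 0.1668, 0.1705]
ee_rot: [[0.597, -0.802, -0.002], [-0.802, -0.597, -0.001], [-0.001, 0.002, -1.0]]
wrist_force: [-0.0, -0.5, -2.3]
gripper_width: 0.16
gripper_force: 30.0
```

Emit:
move_arm --series '[[[0,0,1],[0,0,0],0],[[0,0,1],[0,0,0],0],[[0,0,1],[0,0,0],0],[[0,0,1],[0,0,0],0],[[0,0,1],[0,0,0],0],[[0,0,0.4],[0,0,0],0],[[0,0,0],[0,0,0],0]]'

```text
time_s: 13.45
tcp_pos: [0.4227, 0.1669, 0.1707]
ee_rot: [[0.104, -0.995, -0.002], [-0.995, -0.104, -0.001], [0.0, 0.002, -1.0]]
wrist_force: [0.2, -0.4, -2.7]
gripper_width: 0.16
gripper_force: 30.0
```

```bash
python3 - <<'E'
from h import *
np.set_printoptions(precision=3,suppress=True)
need((.542,.169,.172),-174)
E
```

```text
t 13.45 tcp [422.714 166.863 170.674] yaw -174.02 delta mm [  10.296 -118.857   -1.578] rotz full-scale -0.004016187364858074 tilt 0.1270873846435616 F [ 0.154 -0.403 -2.72 ] j6 -36.07871882529935 w 0.15952645424446726 30.000328850001097
```

Emit:
move_arm --series '[[[0,0,0],[0.005,-0.05,0],0],[[0,0,0],[0.006,-0.07,0],0],[[0,0,0],[0.006,-0.07,0],0],[[0,0,0],[0.0036,-0.0477,0],0],[[0,0,0],[0,0,0],0],[[0,0,0],[0,0,0],0],[[0,0,0],[0,0,0],0]]'

```text
time_s: 14.15
tcp_pos: [0.5417, 0.1691, 0.171]
ee_rot: [[0.105, -0.994, -0.002], [-0.994, -0.105, -0.001], [0.0, 0.002, -1.0]]
wrist_force: [-0.0, 0.8, -2.6]
gripper_width: 0.162
gripper_force: 30.0
```

```bash
python3 - <<'E'
from h import *
np.set_printoptions(precision=3,suppress=True)
need((.542,.169,.172),-174)
for n in('top','scene'):
    cs=[r.capture(n) for _ in range(3)]; c=cs[0]; I=np.mean([k['img'] for k in cs],0)
    x0,y0=(160,135) if n=='top' else (155,140)
    g=cv2.resize(I[y0:y0+80,x0:x0+80],None,fx=7,fy=7,interpolation=cv2.INTER_CUBIC).clip(0,255).astype(np.uint8)[:,:,::-1]
    cv2.imwrite(f'pics/h_{n}.png',g)
    m=((I[...,2]>1.5*I[...,0])&(I[...,2]>60)).astype(np.uint8); m[:,260:]=0
    k,l,s,ce=cv2.connectedComponentsWithStats(m)
    print(n,[(s[i],ce[i]) for i in range(1,k) if s[i,4]>60])
    print(' proj bore',proj(c,(.542,.169,.13)))
    for tg in('carousel_bore','carousel_pinhole','carousel_grip'):
        d=r.pinpoint(tg,n); print(tg,[(q['score'],q['centre']) for q in d[:2]])
a=cv2.imread('pics/h_top.png');b=cv2.imread('pics/h_scene.png');cv2.imwrite('pics/hold.png',cv2.resize(np.hstack([a,b]),(800,400)))
E
```

```text
t 14.15 tcp [541.722 169.071 170.98 ] yaw -173.99 delta mm [ 0.1   -0.267 -1.02 ] rotz full-scale 0.0025426230186936655 tilt 0.10419213860884029 F [-0.037  0.761 -2.608] j6 -27.63788044211749 w 0.16246359209024938 30.000091139227152
top [(array([239,  22,  21,  39, 592], dtype=int32), array([249.689,  41.438])), (array([193,  72,  21,  15, 152], dtype=int32), array([205.322,  78.322])), (array([237, 102,  16,  17, 201], dtype=int32), array([244.363, 110.154]))]
 proj bore [187.559 166.797]
carousel_bore [(0.65, [186.3, 166.4])]
carousel_pinhole [(0.6, [186.3, 173.2])]
carousel_grip [(0.71, [180.6, 158.2])]
scene [(array([148, 152,  38,  34, 797], dtype=int32), array([168.66 , 168.174])), (array([204, 161,  22,  18, 182], dtype=int32), array([214.385, 169.198])), (array([187, 187,  22,  12, 189], dtype=int32), array([196.233, 192.196]))]
 proj bore [194.215 196.508]
carousel_bore [(0.87, [200.9, 197.0])]
carousel_pinhole [(0.82, [203.0, 200.1])]
carousel_grip [(0.67, [193.5, 174.3]), (0.64, [224.5, 225.4])]
```

View pics/hold.png

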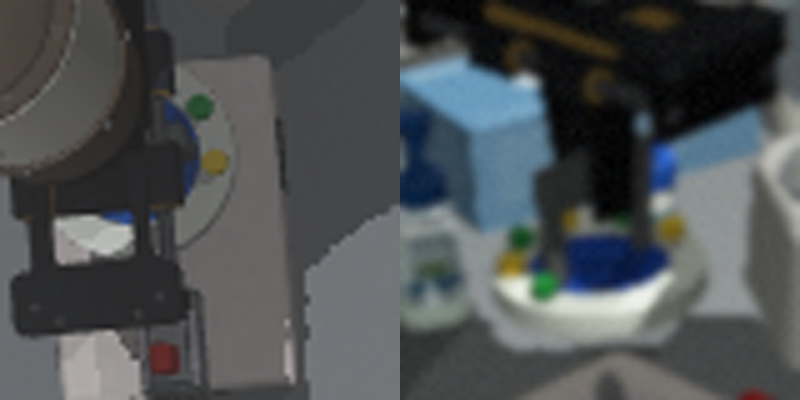

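Emit:
move_arm --series '[[[0,0,0],[0,-0.0005,0.02],0],[[0,0,0],[0,0,0.03],0],[[0,0,0],[0,0,0.025],0],[[0,0,0],[0,0,0.01],0],[[0,0,0],[0,0,0.005],0],[[0,0,0],[0,0,0.004],0],[[0,0,0],[0,0,0.003],0],[[0,0,0],[0,0,0.003],0],[[0,0,0],[0,0,0],0]]'

```text
time_s: 15.65
tcp_pos: [0.5432, 0.1694, 0.1217]
ee_rot: [[0.104, -0.995, 0.0], [-0.995, -0.104, 0.0], [-0.0, -0.0, -1.0]]
wrist_force: [-0.1, 0.3, -2.7]
gripper_width: 0.156
gripper_force: 30.0
```

Emit:
move_arm --series '[[[0,0,0],[0,0,0.003],0],[[0,0,0],[0,0,0.003],0],[[0,0,0],[0,0,0],0]]'

```text
time_s: 15.95
tcp_pos: [0.543, 0.1693, 0.1183]
ee_rot: [[0.104, -0.995, -0.0], [-0.995, -0.104, -0.0], [0.0, 0.0, -1.0]]
wrist_force: [-0.4, 0.5, -2.7]
gripper_width: 0.153
gripper_force: 30.0
```

Emit:
move_arm --series '[[[0,0,0],[0,0,0.002],0],[[0,0,0],[0,0,0.002],0],[[0,0,0],[0,0,0],0]]'

```text
time_s: 16.25
tcp_pos: [0.543, 0.1693, 0.1164]
ee_rot: [[0.104, -0.995, -0.0], [-0.995, -0.104, -0.0], [0.0, 0.0, -1.0]]
wrist_force: [-0.8, 0.4, -2.6]
gripper_width: 0.152
gripper_force: 30.0
```

Emit:
move_arm --series '[[[0,0,0],[0,0,0.002],0],[[0,0,0],[0,0,0.002],0],[[0,0,0],[0,0,0],0]]'

```text
time_s: 16.55
tcp_pos: [0.543, 0.1693, 0.1144]
ee_rot: [[0.104, -0.995, -0.0], [-0.995, -0.104, -0.0], [0.0, 0.0, -1.0]]
wrist_force: [0.1, -0.2, -2.1]
gripper_width: 0.156
gripper_force: 30.0
```

Emit:
move_arm --series '[[[0,0,0],[0,0,0.002],0],[[0,0,0],[0,0,0.002],0],[[0,0,0],[0,0,0],0]]'

```text
time_s: 16.85
tcp_pos: [0.543, 0.1693, 0.1124]
ee_rot: [[0.104, -0.995, -0.0], [-0.995, -0.104, -0.0], [0.0, 0.0, -1.0]]
wrist_force: [-1.1, -0.1, -2.2]
gripper_width: 0.156
gripper_force: 30.0
```

Emit:
move_arm --series '[[[0,0,0],[0,0,0.003],0],[[0,0,0],[0,0,0.003],0],[[0,0,0],[0,0,0.003],0],[[0,0,0],[0,0,0.003],0],[[0,0,0],[0,0,0],0]]'

```text
time_s: 17.35
tcp_pos: [0.543, 0.1693, 0.1062]
ee_rot: [[0.104, -0.995, -0.0], [-0.995, -0.104, -0.0], [0.0, 0.0, -1.0]]
wrist_force: [1.1, 1.0, -2.6]
gripper_width: 0.156
gripper_force: 30.0
```

Emit:
move_arm --series '[[[0,0,0],[0,0,0.002],0],[[0,0,0],[0,0,0.002],0],[[0,0,0],[0,0,0.002],0],[[0,0,0],[0,0,0],0]]'

```text
time_s: 17.75
tcp_pos: [0.5431, 0.1693, 0.1034]
ee_rot: [[0.104, -0.995, -0.0], [-0.995, -0.104, -0.0], [0.0, 0.0, -1.0]]
wrist_force: [-0.7, 0.7, -3.1]
gripper_width: 0.157
gripper_force: 30.0
```

Emit:
move_arm --series '[[[0,0,0],[0,0,0.001],0],[[0,0,0],[0,0,0.001],0],[[0,0,0],[0,0,0.001],0],[[0,0,0],[0,0,0],0]]'

```text
time_s: 18.15
tcp_pos: [0.5431, 0.1694, 0.102]
ee_rot: [[0.104, -0.995, -0.0], [-0.995, -0.104, 0.0], [-0.0, 0.0, -1.0]]
wrist_force: [0.6, -0.3, -2.2]
gripper_width: 0.155
gripper_force: 30.0
```

Emit:
move_arm --series '[[[0,0,0],[0,0,0.001],0],[[0,0,0],[0,0,0.001],0],[[0,0,0],[0,0,0],0]]'

```text
time_s: 18.45
tcp_pos: [0.5431, 0.1694, 0.101]
ee_rot: [[0.104, -0.995, -0.0], [-0.995, -0.104, 0.0], [-0.0, 0.0, -1.0]]
wrist_force: [0.3, 0.6, -2.0]
gripper_width: 0.157
gripper_force: 30.0
```

Emit:
move_arm --series '[[[0,0,0],[0,0,0.001],0],[[0,0,0],[0,0,0.001],0],[[0,0,0],[0,0,0.001],0],[[0,0,0],[0,0,0],0]]'

```text
time_s: 18.85
tcp_pos: [0.5431, 0.1694, 0.0995]
ee_rot: [[0.104, -0.995, -0.0], [-0.995, -0.104, 0.0], [-0.0, 0.0, -1.0]]
wrist_force: [0.6, -0.5, -1.8]
gripper_width: 0.158
gripper_force: 30.0
```

Emit:
move_arm --series '[[[0,0,0],[0,0,0.001],0],[[0,0,0],[0,0,0.001],0],[[0,0,0],[0,0,0.001],0],[[0,0,0],[0,0,0],0]]'

```text
time_s: 19.25
tcp_pos: [0.5431, 0.1693, 0.098]
ee_rot: [[0.104, -0.995, -0.0], [-0.995, -0.104, -0.0], [0.0, 0.0, -1.0]]
wrist_force: [-0.4, 0.3, -2.8]
gripper_width: 0.159
gripper_force: 30.0
```

Emit:
move_arm --series '[[[0,0,0],[0,0,0.002],0],[[0,0,0],[0,0,0.002],0],[[0,0,0],[0,0,0.002],0],[[0,0,0],[0,0,0],0]]'

```text
time_s: 19.65
tcp_pos: [0.543, 0.1693, 0.0948]
ee_rot: [[0.104, -0.995, -0.0], [-0.995, -0.104, -0.0], [0.0, 0.0, -1.0]]
wrist_force: [-0.3, -0.2, -2.7]
gripper_width: 0.16
gripper_force: 30.0
```

Emit:
move_arm --series '[[[0,0,0],[0,0,0.001],0],[[0,0,0],[0,0,0.001],0],[[0,0,0],[0,0,0.001],0],[[0,0,0],[0,0,0],0]]'

```text
time_s: 20.05
tcp_pos: [0.5431, 0.1694, 0.0935]
ee_rot: [[0.104, -0.995, -0.0], [-0.995, -0.104, -0.0], [0.0, 0.0, -1.0]]
wrist_force: [0.3, -0.8, -2.6]
gripper_width: 0.156
gripper_force: 30.0
```

Emit:
move_arm --series '[[[0,0,0],[0,0,0.001],0],[[0,0,0],[0,0,0.001],0],[[0,0,0],[0,0,0],0]]'

```text
time_s: 20.35
tcp_pos: [0.5432, 0.1694, 0.0928]
ee_rot: [[0.104, -0.995, 0.0], [-0.995, -0.104, 0.0], [-0.0, -0.0, -1.0]]
wrist_force: [-0.1, 0.1, -1.2]
gripper_width: 0.158
gripper_force: 30.0
```

Emit:
move_arm --series '[[[0,0,0],[0,0,0.001],0],[[0,0,0],[0,0,0],0]]'

```text
time_s: 20.55
tcp_pos: [0.5432, 0.1694, 0.0927]
ee_rot: [[0.105, -0.995, 0.0], [-0.995, -0.105, 0.0], [0.0, -0.0, -1.0]]
wrist_force: [-1.9, -1.1, 3.2]
gripper_width: 0.155
gripper_force: 30.0
```

Emit:
move_arm --series '[[[0,0,0],[0,0,0],0.6],[[0,0,0],[0,0,0],0.6],[[0,0,0],[0,0,0],0.6],[[0,0,0],[0,0,0],0.6],[[0,0,0],[0,0,0],0.6],[[0,0,0],[0,0,-0.01],0.6],[[0,0,0],[0,0,-0.03],0.6],[[0,0,0],[0,0,-0.04],0.6],[[0,0,0],[0,0,-0.04],0.6],[[0,0,0],[0,0,-0.04],0.6],[[0,0,0],[0,0.04,0],0.6],[[0,0,0],[0,0.06,0],0.6]]'

```text
time_s: 21.75
tcp_pos: [0.4942, 0.1646, 0.1729]
ee_rot: [[0.104, -0.995, 0.002], [-0.995, -0.104, 0.001], [-0.001, -0.002, -1.0]]
wrist_force: [-0.8, 1.0, 0.1]
gripper_width: 0.599
gripper_force: 0.0
```

```bash
python3 - <<'E'
from h import *
np.set_printoptions(precision=3,suppress=True)
need((.4425,.160,.173),95)
c=r.capture('scene'); I=c['img'].astype(float)
cv2.imwrite('pics/seat.png',cv2.resize(c['img'][170:270,150:280],None,fx=5,fy=5,interpolation=cv2.INTER_CUBIC)[:,:,::-1])
print('knob',[(q['score'],q['centre'],atz(c,q['centre'],.094)) for q in r.pinpoint('bolt_knob','scene')])
print('bore',[(q['centre'],atz(c,q['centre'],.051)) for q in r.pinpoint('carousel_bore','scene')])
E
```

```text
t 21.75 tcp [494.221 164.584 172.906] yaw -174.06 delta mm [-0.798 51.917 -0.218] rotz full-scale -46.95901599247168 tilt 0.1510441512320136 F [-0.801  0.954  0.119] j6 -30.35918547370237 w 0.5991026600001611 0.0
knob [(0.57, [226.2, 224.4], array([0.437, 0.159, 0.094]))]
bore [([196.7, 219.4], array([0.559, 0.154, 0.051])), ([195.6, 213.9], array([0.583, 0.139, 0.051]))]
```

View pics/seat.png

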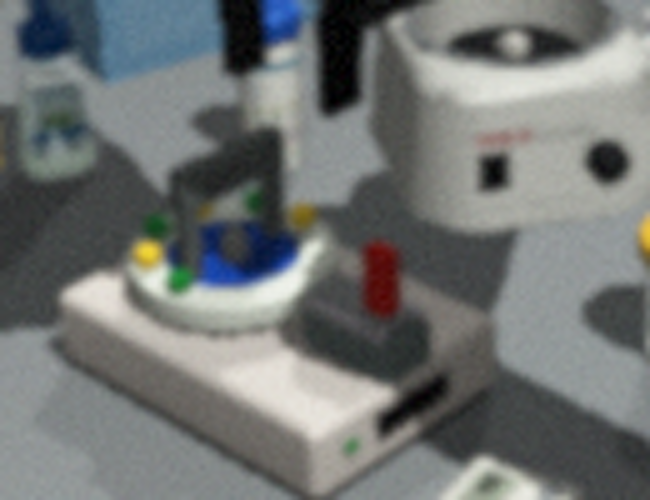

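Emit:
move_arm --series '[[[0,0,0],[0,0.05,0],0.6],[[0,0,0],[-0.0016,0.0538,0],0.6],[[0,0,-1],[0,0,0],0.6],[[0,0,-1],[0,0,0],0.6],[[0,0,-1],[0,0,0],0.6],[[0,0,-1],[0,0,0],0.6],[[0,0,-1],[0,0,0],0.6],[[0,0,-1],[0,0,0],0.6],[[0,0,-1],[0,0,0],0.6],[[0,0,-1],[0,0,0],0.6],[[0,0,-1],[0,0,0],0.6],[[0,0,-1],[0,0,0],0.6]]'

```text
time_s: 23.1
tcp_pos: [0.4427, 0.1599, 0.1724]
ee_rot: [[0.895, -0.446, 0.001], [-0.446, -0.895, 0.0], [0.001, -0.001, -1.0]]
wrist_force: [0.7, 0.3, 0.1]
gripper_width: 0.602
gripper_force: 0.0
```

Emit:
move_arm --series '[[[0,0,-1],[0,0,0],0.6],[[0,0,-1],[0,0,0],0.6],[[0,0,-1],[0,0,0],0.6],[[0,0,-1],[0,0,0],0.6],[[0,0,-1],[0,0,0],0.6],[[0,0,-0.5],[0,0,0],0.6],[[0,0,0],[0,0,0],0.6],[[0,0,0],[0,0,0],0.6]]'

```text
time_s: 23.9
tcp_pos: [0.4423, 0.1597, 0.1722]
ee_rot: [[0.997, 0.082, 0.0], [0.082, -0.997, 0.0], [0.0, -0.0, -1.0]]
wrist_force: [-0.6, -0.3, -0.8]
gripper_width: 0.601
gripper_force: 0.0
```

```bash
python3 - <<'E'
from h import *
np.set_printoptions(precision=3,suppress=True)
need((.441,.160,.078),-85)
E
```

```text
t 23.9 tcp [442.279 159.725 172.19 ] yaw -85.27 delta mm [-1.296 -0.367 94.19 ] rotz full-scale -0.04732685955916222 tilt 0.028134402586908566 F [-0.596 -0.28  -0.777] j6 54.99325435488775 w 0.6008774923866843 0.0
```

Emit:
move_arm --series '[[[0,0,0],[-0.0026,0,0.04],0.6],[[0,0,0],[0,0,0.05],0.6],[[0,0,0],[0,0,0.05],0.6],[[0,0,0],[0,0,0.03],0.6],[[0,0,0],[0,0,0.014],0.6],[[0,0,0],[0,0,0],0],[[0,0,0],[0,0,0],0],[[0,0,0],[0,0,0],0],[[0,0,0],[0,0,0],0],[[0,0,0],[0,0,0],0],[[0,0,0],[0,0,0],0],[[0,0,0],[0,0,0],0]]'

```text
time_s: 25.1
tcp_pos: [0.44, 0.1579, 0.0804]
ee_rot: [[0.996, 0.085, -0.001], [0.085, -0.996, -0.003], [-0.002, 0.003, -1.0]]
wrist_force: [1.3, -5.6, 3.8]
gripper_width: 0.139
gripper_force: 30.0
```

Emit:
move_arm --series '[[[0,0,0],[0,0,0],0],[[0,0,0],[0,0,0],0]]'

```text
time_s: 25.3
tcp_pos: [0.44, 0.1579, 0.0804]
ee_rot: [[0.996, 0.085, -0.001], [0.085, -0.996, -0.003], [-0.002, 0.003, -1.0]]
wrist_force: [-0.5, -5.0, 4.0]
gripper_width: 0.138
gripper_force: 30.0
```

Emit:
move_arm --series '[[[0,0,0],[0,0.0036,0],0],[[0,0,0],[0.004,0,0],0],[[0,0,0],[0.006,0,0],0],[[0,0,0],[0.006,0,0],0],[[0,0,0],[0.006,0,0],0],[[0,0,0],[0.006,0,0],0],[[0,0,0],[0.006,0,0],0],[[0,0,0],[0.006,0,0],0],[[0,0,0],[0,0,0],0]]'

```text
time_s: 26.2
tcp_pos: [0.4618, 0.16, 0.0804]
ee_rot: [[0.996, 0.084, 0.002], [0.084, -0.996, 0.001], [0.002, -0.001, -1.0]]
wrist_force: [0.7, 0.8, 4.3]
gripper_width: 0.128
gripper_force: 30.0
```

Emit:
move_arm --series '[[[0,0,0],[0.003,0,0],0],[[0,0,0],[0.003,0,0],0],[[0,0,0],[0,0,0],0]]'

```text
time_s: 26.5
tcp_pos: [0.4631, 0.1601, 0.0804]
ee_rot: [[0.996, 0.084, -0.001], [0.084, -0.996, 0.001], [-0.001, -0.001, -1.0]]
wrist_force: [-5.7, 3.4, 8.9]
gripper_width: 0.138
gripper_force: 30.0
```

Emit:
move_arm --series '[[[0,0,0],[0.002,0,0],0],[[0,0,0],[0.002,0,0],0],[[0,0,0],[0,0,0],0]]'

```text
time_s: 26.8
tcp_pos: [0.4631, 0.16, 0.0804]
ee_rot: [[0.997, 0.083, -0.004], [0.083, -0.997, -0.0], [-0.004, -0.0, -1.0]]
wrist_force: [-12.2, 5.7, 11.8]
gripper_width: 0.136
gripper_force: 30.0
```

Emit:
move_arm --series '[[[0,0,0],[-0.003,0,0],0],[[0,0,0],[0,0,0],0.5],[[0,0,0],[0,0,0],0.5],[[0,0,0],[0,0,0],0.5],[[0,0,0],[0,0,0],0.5],[[0,0,0],[0,0,-0.02],0.5],[[0,0,0],[0,0,-0.05],0.5],[[0,0,0],[0,0,-0.06],0.5],[[0,0,0],[-0.02,0,-0.06],0.5],[[0,0,0],[-0.06,0,0],0.5],[[0,0,0],[-0.08,0,0],0.5],[[0,0,0],[-0.06,0,0],0.5]]'

```text
time_s: 28.0
tcp_pos: [0.3528, 0.1496, 0.1756]
ee_rot: [[0.997, 0.083, 0.0], [0.083, -0.997, 0.001], [0.0, -0.001, -1.0]]
wrist_force: [0.2, 0.1, 1.2]
gripper_width: 0.499
gripper_force: 0.0
```

```bash
python3 - <<'E'
from h import *
np.set_printoptions(precision=4,suppress=True)
C0=np.load('C.npy',allow_pickle=True).item()
for n in('scene','top'):
    c=r.capture(n); 
    for I,t in((C0[n]['img'],'before'),(c['img'].astype(float),'now')):
        m=((I[...,0]>1.7*I[...,1])&(I[...,0]>60)).astype(np.uint8); m[:190]=0;m[240:]=0;m[:,:180]=0;m[:,240:]=0
        M=cv2.moments(m,True)
        if M['m00']: p=(M['m10']/M['m00'],M['m01']/M['m00']); print(n,t,M['m00'],p,atz(c,p,.094 if n=='scene' else .107))
    cv2.imwrite(f'pics/e_{n}.png',cv2.resize(c['img'][150:250,150:230],(400,500),interpolation=cv2.INTER_CUBIC)[:,:,::-1])
cv2.imwrite('pics/end.png',np.hstack([cv2.imread('pics/e_scene.png'),cv2.imread('pics/e_top.png')]))
print(r.sense()['wrist_force'],r.sense()['time_s'])
E
```

```text
scene before 85.0 (225.94117647058823, 225.04705882352943) [0.4348 0.1609 0.094 ]
scene now 88.0 (218.9318181818182, 222.5909090909091) [0.4542 0.1658 0.094 ]
top before 24.0 (191.66666666666666, 206.5) [0.4412 0.1596 0.107 ]
top now 32.0 (191.53125, 197.65625) [0.4642 0.1604 0.107 ]
[-0.0997 -0.1563  0.3657] 28.1
```

View pics/end.png

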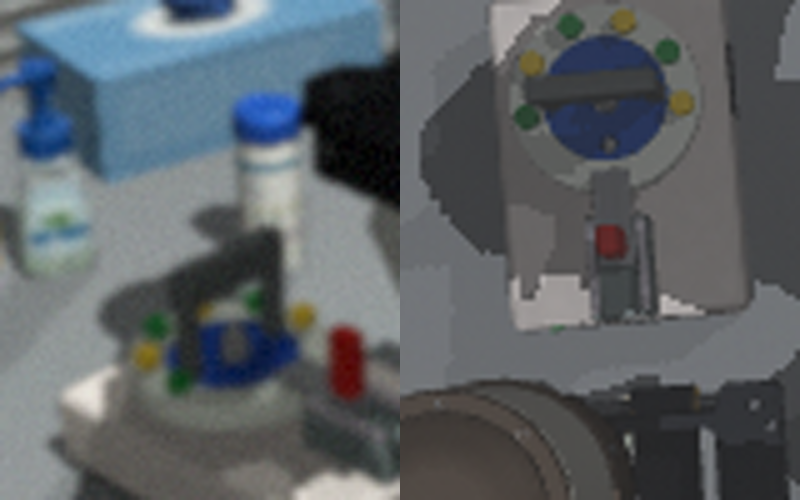

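```bash
python3 -c "
from station import r
print(r.finish_job())"
```

```text
the job is handed in; nothing more can be done
None
```

The carousel is seated fully home on the spindle and pin, and the bolt is slid in to its stop with its tip about 12.6 mm over the rim by camera. The arm is clear, the bystanders were not touched, and the job was handed in at about 28 s; the system returned no verdict.

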